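# Stack a glass lamp foot and start its curing station

### The arm

A 6-joint arm with a two-finger parallel gripper is mounted at the origin on the work surface. World frame = base frame: x ahead of the robot, y to its left, z up, the work surface at z = 0. Lengths are in mm, angles in rad, forces in N, time in s.
With the tool pointing down it reaches from about 400 to 925 mm from the base axis. Payload 12.5 kg.
Tool frame: the origin (TCP) lies between the finger pads; the fingertips stand env.tip_extent ahead of it and the grasp point (between the pads) lies 11 mm behind it (env.tip_extent is the distance from the TCP to the fingertips, in mm); z points along the fingers, y is the line along which they close (so a half turn about z gives the same grasp; the last joint's range is limited). The gripper opens to 95 mm and grips with 3 to 60 N. Pads are 20 mm wide; open, the fingers measure 119 mm over their backs; the gripper's body (75 mm by 180 mm) begins 59 mm behind the grasp point.
Start: joints at [-1.427, 0.491, 1.559, -0, 1.092, -0.106], TCP at [154.529, -605.613, 222.661] pointing down, gripper open.
Joint ranges: [-3.1, 3.1], [-0.84, 2.19], [0.05, 2.79], [-1.13, 4.28], [0.06, 2.93], [-2.69, 2.69]. Speed limits (rad/s): [2.22, 2.22, 2.79, 3.14, 3.14, 3.14].

### API

Orientations are given as [roll, pitch, yaw] about the fixed x, y, z axes, in that order (R = Rz(yaw) Ry(pitch) Rx(roll)).
In Python, from cell import env gives the robot as it stands.
- The arm moves only by the tool carry_out, never from a script. Its argument "motion" is a list of rows, each a list of 5 numbers: the shift along the tool's x, y, z in mm, then the turn about the tool's z in degrees, then the closure, from 0 (fully open) to 1 (shut). A call has 1 to 12 rows; each row shifts and turns the commanded pose from where the row before left it, along the tool's axes as they then stand; what a row does not reach is not made up. A row lasts 1/10 s, in which the tool goes at most 50 mm and 8.59 degrees, less where a joint would pass 70% of its speed; a pose out of reach is approached as far as the arm can. A call with a gripper value outside its range is refused whole. The fingers move at their own pace and stop on an object; the grip force is fixed at half the most. Time passes only in rows, so rows that do not move let the fingers close. It gives the time, the measured TCP pose, the force, the opening and the grip force at its end, in the units of the state.
- env.state(): the state, without advancing time (a new reading comes with each control period).
- env.read_camera(name): name is "scene" or "top" or "wrist"; returns a dict with "color" (480x640x3 uint8, red, green, blue), "K" (3x3 intrinsics, pixels), "R" (3x3) and "t" (3): a world point X has camera coordinates R X + t; the wrist camera has in their place "hand_eye" (4x4, takes a point from camera to tool coordinates, whose origin is the TCP and whose axes are the flange's). Camera axes: x right, y down, z forward; pixel columns grow to the right and rows downward; lengths in mm; the calibration is good to about 2 mm. A picture is of the moment at which its call begins: read the wrist's pose just before it. There is no depth.
- env.job_done(): hands the job in; it is judged then, once.
The state is a dict: "t": time; "joints": joint angles; "qvel": joint speeds; "tau": joint torques, N m; "eef_pos": TCP position; "tcp_rot": TCP orientation; "ft_force": force on the tool from outside, world axes, zero at the start; "moment": the same for the moment, N m; "opening": opening from 0.0 (shut) to 1.0 (fully open); "grip_force": force on a finger pad.
Only numpy, scipy, OpenCV 4.12 (cv2) and the standard library are available. Lean on these libraries where they do the work, as an engineer would, in place of code of your own. Each camera call takes 0.05 s, during which the arm holds its last target. There are 200 camera calls.

### The job

Build the layered glass lamp foot on the curing station's steel plate: the white disc first, then every coloured disc on the table (yellow, green, pink, teal, in any order), and the black disc on top, all lying flat and centred on the plate. When the stack is complete, slide the amber shield down into the slot in front of it until it is fully home, and only then press the green start button fully down and let it come back up. Leave the jar, tile offcut, coffee cup, glue bottle and nippers where they are.

Things in the scene. Friction and masses are not known exactly. Their poses are not given: they have to be found in the camera images.
- white_disc: White disc of opal glass, 68 mm across and 12 mm thick, lying flat on the table at the start. Origin at its centre (6 mm above its underside), z along its axis. The bottom layer. Weighs about 0.11 kg.
- yellow_disc: Yellow disc of opal glass, 64 mm across and 12 mm thick, lying flat on the table at the start. Origin at its centre (6 mm above its underside), z along its axis. A middle layer, about 0.1 kg; absent (None) on some starts: two to four of the coloured discs (yellow, green, pink, teal) are present.
- green_disc: Green disc of opal glass, 64 mm across and 12 mm thick, lying flat on the table at the start. Origin at its centre (6 mm above its underside), z along its axis. A middle layer, about 0.1 kg; absent (None) on some starts: two to four of the coloured discs (yellow, green, pink, teal) are present.
- pink_disc: Pink disc of opal glass, 64 mm across and 12 mm thick, lying flat on the table at the start. Origin at its centre (6 mm above its underside), z along its axis. A middle layer, about 0.1 kg; absent (None) on some starts: two to four of the coloured discs (yellow, green, pink, teal) are present.
- teal_disc: Teal disc of opal glass, 64 mm across and 12 mm thick, lying flat on the table at the start. Origin at its centre (6 mm above its underside), z along its axis. A middle layer, about 0.1 kg; absent (None) on some starts: two to four of the coloured discs (yellow, green, pink, teal) are present.
- black_disc: Black disc of opal glass, 60 mm across and 12 mm thick, lying flat on the table at the start. Origin at its centre (6 mm above its underside), z along its axis. The top layer, about 0.09 kg.
- station: Fixed curing station, origin at table level under the plate; x from the shield slot (robot side) towards the two white lamp posts, y along the slot. Grey foot 260 mm (x) by 180 mm (y), 15 mm high. Lamp posts 30 x 30 mm, tops 130 mm above the table, centred at x = 108 mm, y = +72 and -72 mm.
- plate (a point): Centre of the top face of the round steel plate (100 mm across, 8 mm thick, fixed) in the middle of the curing station, its top 23 mm above the table. Axes as the station's.
- slot (a point): Centre of the floor of the shield slot, a blue channel on the station 105 mm from the plate's centre on its -x side; floor 20 mm above the table. Station axes: the slot runs along y, 118 mm long, 11 mm wide in x; straight walls 35 mm high, above them sloping lips 12 mm high widen the mouth to about 25 mm (lip tops 67 mm above the table).
- shield: Amber shield panel, upright: 8 mm thick (its x), 110 mm wide (its y), 90 mm high, with a black grip strip 14 mm thick, 60 mm wide and 24 mm high along the middle of its top edge (88 to 112 mm above its underside). Origin at the centre of its underside, z up the panel. Weighs about 0.12 kg. It starts upright in a wooden stand; either face may go forward.
- stand: Fixed light-wood stand, 70 mm (x) by 140 mm (y) and 34 mm high, with an upright slot 13 mm wide along its y axis, floor 8 mm up, holding the shield at the start. Origin at the centre of its underside.
- start (a joint): Travel of the green start button in m: 0 released, 0.006 fully down; spring, about 5 N when fully down, comes back by itself.
- start_top (a point): Centre of the top of the green round start button (40 mm across, in a round black housing fixed to the table, to the right of the station). Pressed straight down.
- jar: Bystander: closed green glass jar with white cap, 54 mm across, 55 mm high; origin under its centre.
- offcut: Bystander: terracotta tile offcut 60 x 50 x 12 mm; origin under its centre.
- cup: Bystander: paper coffee cup with brown lid, 84 mm across, 118 mm high; origin under its centre.
- glue: Bystander: white glue bottle with red cap, 56 mm across, 130 mm high; origin under its centre.
- nippers: Bystander: tile nippers with red handles, about 170 mm long, 16 mm high; origin near the middle, x towards the jaws.
Mind the look-alikes: they are no part of the job. There is more than one size of the white_disc; the job needs the middle-sized. Of the things that look like the teal_disc, take the one that is farthest to the robot's left at the start.

How it is judged:
By the outcome, as a careful person would: the job done as asked, in the order asked, and still so for the second after the job is handed in, with the robot touching nothing.
Of yellow_disc, green_disc, pink_disc, teal_disc only 2 to 4 are there at a start; the rules pass over those that are not, and their reading is None.
At some moment in a run one of white_disc, yellow_disc, green_disc, pink_disc, teal_disc may be knocked a few centimetres aside while the robot is not near it.
Once in a run the grip may slacken for a moment while it holds something.
It also fails if it takes over 210 s, if anything falls off the work surface, if the arm or the gripper's body presses on something with over 40 N, if the wrist force passes 120 N, or if a joint passes its speed limit or range.

## Working session

There is one attempt and no reset: what is moved stays moved. The work goes in short steps, Python scripts to look and compute and a tool call to move; the robot and the scene stay as the last step left them, time stands still between calls to the robot, and variables do not carry over. Pictures are saved under pics/ and viewed, at most 14 in all, crops included, and the job is handed in when it is done.

Besides the shell and the picture viewer there is one more tool, called after "Request:" as a command line: name --pt "numbers of a row" for each row, then --argument value for the rest. carry_out: Moves the arm, as the interface text tells. Its arguments: {"type":"object","properties":{"motion":{"type":"array"}},"required":["motion"]}

```bash
ls; mkdir -p pics
python3 - <<'E'
from cell import env
import cv2,numpy as np
s=env.state();print(s['t'],s['eef_pos'],s['tcp_rot'],s['opening'],env.tip_extent)
for n in['top','scene']:
    c=env.read_camera(n);cv2.imwrite(f'pics/{n}0.png',c['color'][:,:,::-1]);np.savez(f'{n}0.npz',**c)
    print(n,c['K'].tolist(),(-c['R'].T@c['t']).round(),c['R'].round(3).tolist())
c=env.read_camera('wrist');print(c['hand_eye'].round(3).tolist(),c['K'].tolist())
E
```

```text
pics
0.0 [ 154.49192173 -605.35288176  222.05891783] [-3.14047904e+00 -1.10756111e-04  2.49797819e-01] 1.0036850436100533 8.0
top [[617.0844123331799, 0.0, 320.1231201412163], [0.0, 617.0844123331799, 236.47168166407508], [0.0, 0.0, 1.0]] [ 316.  -11. 1444.] [[0.022, -1.0, 0.002], [-0.99, -0.023, -0.142], [0.142, 0.001, -0.99]]
scene [[592.8229021643696, 0.0, 317.9620655400832], [0.0, 592.8229021643696, 230.0456861223822], [0.0, 0.0, 1.0]] [1341. -446. 1147.] [[0.455, 0.89, 0.015], [0.677, -0.335, -0.656], [-0.579, 0.309, -0.755]]
[[0.001, -0.972, -0.237, 65.384], [1.0, 0.001, -0.001, 0.826], [0.001, -0.237, 0.972, -163.076], [0.0, 0.0, 0.0, 1.0]] [[382.4103292854555, 0.0, 326.2384780581017], [0.0, 382.4103292854555, 241.71011787897302], [0.0, 0.0, 1.0]]
```

View pics/top0.png

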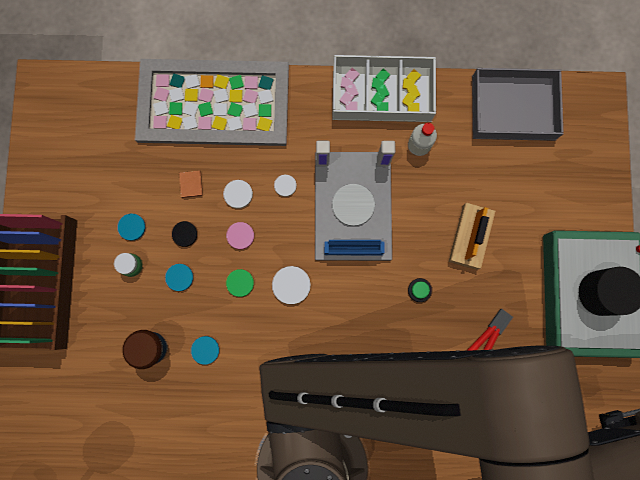

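View pics/scene0.png

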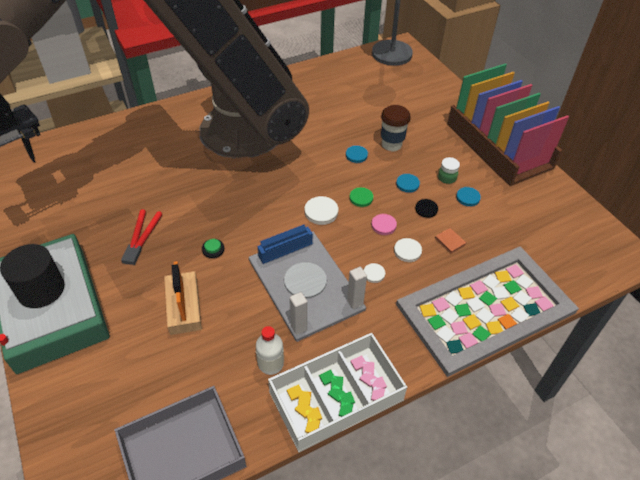

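The top view shows:
- **White discs:** (238,193), (285,185) and (291,285). The middle-sized one is (238,193).
- **Teal discs:** (131,227), (179,278) and (205,350). Image left is +y, so the farthest to the robot's left is (131,227).
- **Other discs:** pink (240,236), green (239,283), black (184,234). There is no yellow.
- **Station parts:** plate (353,205), slot (354,247), shield and stand (475,237), button (420,290).

Next I measure these and confirm in a crop.

```bash
cat > h.py <<'E'
from cell import env
import cv2,numpy as np
def cast(c,uv,z):
    uv=np.atleast_2d(np.array(uv,float)); d=np.c_[uv,np.ones(len(uv))]@np.linalg.inv(c['K']).T@c['R']
    o=-c['R'].T@c['t']; return o+d*((z-o[2])/d[:,2])[:,None]
def proj(c,X):
    p=(c['R']@np.atleast_2d(X).T).T+c['t'];p=p@c['K'].T;return p[:,:2]/p[:,2:]
def wcam(s=None):
    s=env.state();c=env.read_camera('wrist')
    from scipy.spatial.transform import Rotation as Ro
    R=Ro.from_euler('xyz',s['tcp_rot']).as_matrix();H=c['hand_eye']
    Rw=R@H[:3,:3];tw=R@H[:3,3]+s['eef_pos']
    c['R']=Rw.T;c['t']=-Rw.T@tw;return c
RNG=dict(white=[(0,0,165),(180,45,255)],pink=[(150,40,120),(178,160,255)],teal=[(92,120,60),(108,255,255)],green=[(50,120,60),(80,255,255)],black=[(0,0,0),(180,255,32)],plate=[(0,0,140),(180,40,230)])
def mask(c,k):
    h=cv2.cvtColor(c['color'],cv2.COLOR_RGB2HSV);return cv2.inRange(h,*map(np.array,RNG[k]))
def discs(c,k,z,lo=40,hi=90):
    """discs of colour k with top at z: centre, diameter (circle fit on the plane)"""
    out=[]
    for q in cv2.findContours(mask(c,k),cv2.RETR_EXTERNAL,cv2.CHAIN_APPROX_NONE)[0]:
        if len(q)<30: continue
        P=cast(c,cv2.convexHull(q)[:,0],z)[:,:2].astype(np.float32)
        if len(P)<6: continue
        (x,y),(a,b),_=cv2.fitEllipse(P)
        if lo<a and b<hi+15 and a/b>.85: out.append([round(v,1) for v in(x,y,a,b)])
    return out
E
python3 - <<'E'
from h import *
t=dict(np.load('top0.npz'));s=dict(np.load('scene0.npz'))
for k in['white','pink','teal','green','black']:
    print(k,'top',discs(t,k,12),'scene',discs(s,k,12))
print('plate',discs(t,'white',23,90,110),discs(s,'white',23,90,110),discs(t,'plate',23,90,110),discs(s,'plate',23,90,110))
print('btn',discs(t,'green',30,25,60),discs(s,'green',30,25,60))
cv2.imwrite('pics/c1.png',cv2.resize(t['color'][160:310,100:300,::-1],(800,600),interpolation=cv2.INTER_CUBIC))
cv2.imwrite('pics/c2.png',cv2.resize(t['color'][130:310,300:540,::-1],(800,600),interpolation=cv2.INTER_CUBIC))
E
```

```text
white top [[407.6, 56.5, 86.1, 87.4], [449.3, 445.7, 47.7, 48.4], [600.9, -85.0, 97.2, 98.2], [620.8, 189.1, 66.3, 67.0], [643.8, 77.8, 50.7, 51.7]] scene [[717.2, -227.1, 53.8, 54.4], [622.3, 190.4, 67.0, 67.9], [406.2, 59.9, 86.4, 88.7], [412.9, 468.2, 48.7, 51.4]]
pink top [[520.9, 179.6, 63.1, 64.0]] scene [[525.6, 179.4, 64.0, 72.9]]
teal top [[254.2, 248.8, 62.8, 63.3], [419.3, 317.2, 62.9, 63.0], [535.3, 436.3, 62.3, 63.2]] scene [[541.1, 434.6, 61.0, 70.2], [425.1, 316.4, 61.8, 69.7], [260.7, 248.5, 61.7, 70.7]]
green top [[409.5, 175.5, 62.8, 63.5]] scene [[399.8, -239.1, 41.0, 43.8], [415.1, 175.6, 62.3, 70.1]]
black top [[520.8, 310.0, 56.9, 59.9]] scene [[412.1, -241.9, 47.6, 49.5], [527.6, 308.8, 56.1, 62.7]]
plate [[598.7, -84.5, 96.5, 97.5]] [] [[599.1, -83.9, 98.0, 100.1]] []
btn [[402.1, -240.7, 38.1, 40.8], [408.3, 173.2, 62.0, 62.7], [822.2, 202.6, 33.2, 36.3], [820.4, 271.7, 34.4, 37.5], [819.6, 342.9, 35.6, 40.2], [889.7, 201.2, 32.9, 38.0]] [[906.3, 193.9, 32.8, 35.4], [837.5, 122.8, 33.9, 35.1], [838.5, 194.8, 32.8, 35.2], [837.8, 265.4, 33.3, 36.9], [839.6, 335.3, 33.7, 37.4], [414.8, -242.4, 40.4, 43.1], [429.8, 165.7, 61.3, 69.0]]
```

View pics/c1.png

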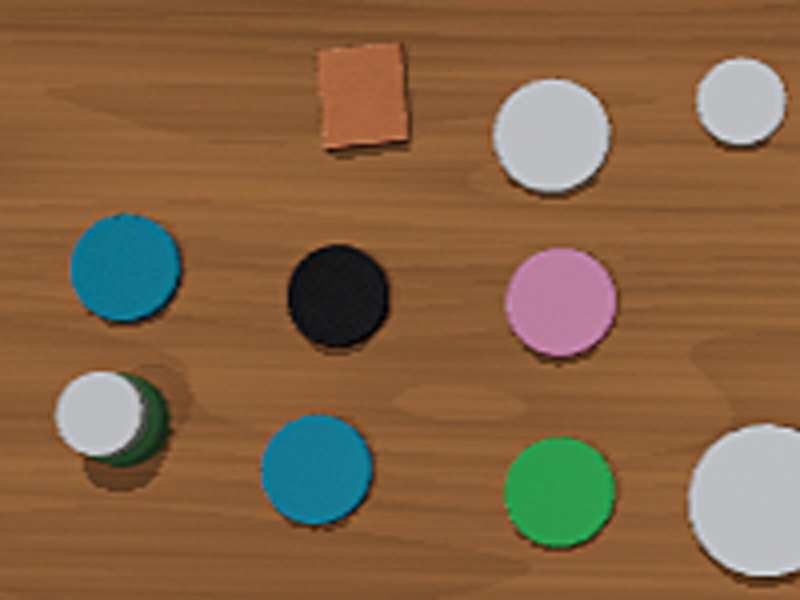

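View pics/c2.png

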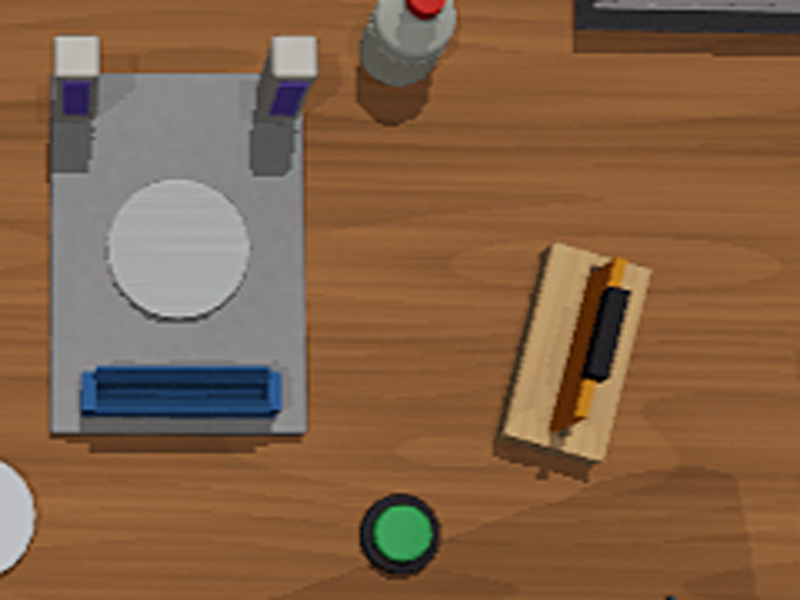

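c1 confirms that the middle-sized white disc is at image pixel (238,193), about 67 mm across against about 51 and 87. The leftmost teal at (131,227) is beyond the other two. c2 shows the station nearly aligned with the world, the stand and shield tilted, and the button. I'll move over the station to refine these with the wrist camera.

Request:
carry_out --pt "0 0 -30 7.15 0" --pt "0 0 -30 7.15 0" --pt "30 -38 0 0 0" --pt "30 -38 0 0 0" --pt "30 -38 0 0 0" --pt "30 -38 0 0 0" --pt "30 -38 0 0 0" --pt "30 -38 0 0 0" --pt "30 -38 0 0 0" --pt "30 -38 0 0 0" --pt "30 -38 0 0 0" --pt "30 -38 0 0 0"

```text
t: 1.35
eef_pos: [455.3, -223.7, 282.7]
tcp_rot: [3.141, -0.0, 0.0]
ft_force: [0.9, 0.3, 0.1]
opening: 1.002
grip_force: 0.0
```

Request:
carry_out --pt "32 -40 0 0 0" --pt "32 -40 0 0 0" --pt "30 -40 0 0 0" --pt "0 0 0 0 0" --pt "0 0 0 0 0" --pt "0 0 0 0 0"

```text
t: 1.95
eef_pos: [546.4, -108.1, 282.5]
tcp_rot: [3.141, 0.001, -0.0]
ft_force: [-0.2, -0.7, -0.3]
opening: 0.996
grip_force: 0.0
```

Run:
```python
from h import *
s=env.state();print(s['t'],s['eef_pos'],s['tcp_rot'],s['ft_force'])
c=wcam();np.savez('w1.npz',**c);cv2.imwrite('pics/w1.png',c['color'][:,:,::-1])
print('plate',discs(c,'white',23,90,110),discs(c,'plate',23,90,110))
for k in['white','pink','green','black','teal']: print(k,discs(c,k,12))
```

```text
1.95 [ 546.35107357 -108.06541612  282.47145152] [ 3.14143563e+00  5.49769021e-04 -2.76212589e-04] [-0.20689074 -0.67493325 -0.27837183]
plate [] []
white [[619.5, 190.1, 67.2, 69.5], [642.7, 77.8, 51.8, 52.2]]
pink [[520.3, 178.5, 63.8, 70.7]]
green []
black [[180.0, -385.0, 71.2, 73.1]]
teal []
```

View pics/w1.png

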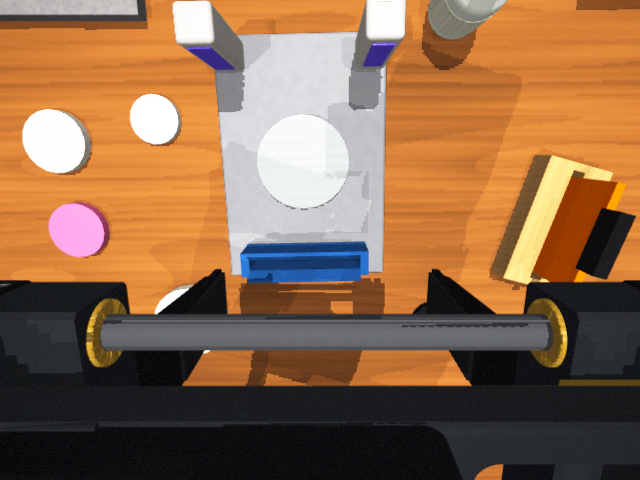

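The wrist view shows the plate at (303,161), the slot at (305,261), the target white disc at (57,141), pink at (79,231), and the stand and shield at right (570,225).

Run:
```python
from h import *
t=dict(np.load('top0.npz'));w=dict(np.load('w1.npz'))
# plate
h=cv2.cvtColor(w['color'],cv2.COLOR_RGB2HSV)
for v in(215,225,235,242):
    m=cv2.inRange(h,(0,0,v),(180,40,255));m[:, :250]=0;m[:,360:]=0;m[:105]=0;m[220:]=0
    q=max(cv2.findContours(m,cv2.RETR_EXTERNAL,cv2.CHAIN_APPROX_NONE)[0],key=cv2.contourArea)
    P=cast(w,cv2.convexHull(q)[:,0],23)[:,:2].astype(np.float32);print('plate',v,np.round(cv2.fitEllipse(P),1) if 0 else cv2.fitEllipse(P))
for n,c in(('top',t),('w',w)):
    h=cv2.cvtColor(c['color'],cv2.COLOR_RGB2HSV);m=cv2.inRange(h,(100,120,40),(118,255,255))
    if n=='top': m[:, :300]=0;m[:220]=0;m[270:]=0
    else: m[:230]=0;m[300:]=0;m[:,:220]=0;m[:,400:]=0
    q=max(cv2.findContours(m,cv2.RETR_EXTERNAL,cv2.CHAIN_APPROX_NONE)[0],key=cv2.contourArea)
    r=cv2.minAreaRect(q);P=cast(c,cv2.boxPoints(r),67)[:,:2];print('slot outer',n,P.round(1).tolist())
    # dark interior mouth
    # grip strip (black) on shield
    x0,x1,y0,y1=(460,500,210,260) if n=='top' else (570,640,195,290)
    m=cv2.inRange(h,(0,0,0),(180,255,75));m2=np.zeros_like(m);m2[y0:y1,x0:x1]=m[y0:y1,x0:x1]
    q=max(cv2.findContours(m2,cv2.RETR_EXTERNAL,cv2.CHAIN_APPROX_NONE)[0],key=cv2.contourArea)
    P=cast(c,cv2.boxPoints(cv2.minAreaRect(q)),120)[:,:2];print('grip',n,P.round(1).tolist())
    m=cv2.inRange(h,(15,40,120),(28,170,255)) 
# foot edges in top: grey mask
h=cv2.cvtColor(t['color'],cv2.COLOR_RGB2HSV);m=cv2.inRange(h,(0,0,60),(180,45,255));m[:,:300]=0;m[:,400:]=0;m[:165]=0;m[275:]=0
for y in(175,195,215,235,250):
    xs=np.where(m[y])[0];print(y,cast(t,[[xs[0]-.5,y],[xs[-1]+.5,y]],15)[:,:2].round(1).tolist())
```

```text
plate 215 ((612.0162963867188, -77.13633728027344), (104.49394226074219, 133.20352172851562), 111.70116424560547)
plate 225 ((602.765625, -79.58067321777344), (100.24891662597656, 113.04977416992188), 121.89750671386719)
plate 235 ((597.5313720703125, -82.9617691040039), (98.10147857666016, 98.89129638671875), 120.29837799072266)
plate 242 ((598.819580078125, -82.72442626953125), (94.95825958251953, 97.93363952636719), 178.96551513671875)
slot outer top [[505.9, -17.8], [509.0, -150.7], [477.2, -151.0], [474.2, -18.5]]
grip top [[499.7, -341.4], [561.6, -357.4], [557.7, -374.3], [495.8, -358.1]]
slot outer w [[516.7, -20.4], [519.8, -151.0], [478.4, -153.0], [475.1, -19.1]]
grip w [[508.8, -330.1], [567.0, -345.8], [555.1, -374.4], [495.9, -359.8]]
175 [[668.2, 7.8], [672.4, -172.5]]
195 [[619.8, 6.7], [624.0, -172.9]]
215 [[571.9, 5.5], [576.0, -175.5]]
235 [[524.4, 4.4], [528.5, -175.8]]
250 [[489.1, 3.5], [493.1, -176.0]]
```

Request:
carry_out --pt "10.5 -42.5 0 0 0" --pt "10.5 -42.5 0 0 0" --pt "10.5 -42.5 0 0 0" --pt "10.5 -42.5 0 0 0" --pt "10.5 -42.5 0 0 0" --pt "10.5 -42.5 0 0 0" --pt "10.5 -42.5 45 0 0" --pt "0 0 45 0 0" --pt "0 0 45 0 0" --pt "0 0 45 0 0" --pt "0 0 0 0 0" --pt "0 0 0 0 0"

```text
t: 3.2
eef_pos: [618.7, 180.4, 112.7]
tcp_rot: [3.141, 0.0, -0.001]
ft_force: [0.7, -0.5, 1.0]
opening: 0.999
grip_force: 0.0
```

Run:
```python
from h import *
s=env.state();print(s['t'],s['eef_pos'],s['tcp_rot'])
c=wcam();t=env.read_camera('top')
for k in['white','pink','green','black','teal']: print(k,discs(c,k,12),discs(t,k,12))
cv2.imwrite('pics/w2.png',c['color'][:,:,::-1])
```

```text
3.2 [618.7401935  180.3533714  112.65480558] [ 3.14141752e+00  2.57281083e-04 -1.28902068e-03]
white [[619.6, 190.0, 67.5, 68.3], [643.7, 80.0, 51.2, 53.2]] [[407.6, 56.5, 86.4, 87.8], [449.2, 445.8, 48.0, 48.6], [601.2, -85.3, 97.8, 98.7], [643.8, 77.8, 50.7, 51.8]]
pink [[520.2, 180.5, 63.6, 67.8]] []
green [] [[448.0, 432.8, 42.9, 46.9]]
black [] []
teal [] [[535.2, 436.1, 62.2, 63.8]]
```

View pics/w2.png

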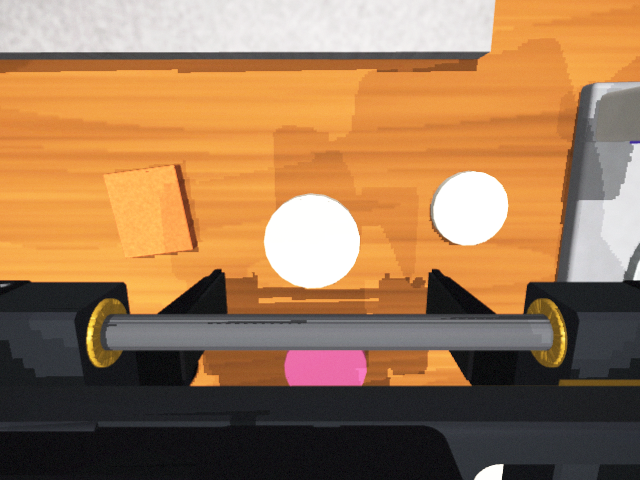

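The wrist view shows the whole white disc centred at (312,241), and its fit agrees with the others at (619.9,189.9). Descend and grip.

Request:
carry_out --pt "1.2 -9.6 20 0 0" --pt "0 0 30 0 0" --pt "0 0 30 0 0" --pt "0 0 15 0 0" --pt "0 0 7.7 0 0" --pt "0 0 0 0 0" --pt "0 0 0 0 1" --pt "0 0 0 0 1" --pt "0 0 0 0 1" --pt "0 0 0 0 1" --pt "0 0 0 0 1" --pt "0 0 0 0 1"

```text
t: 4.5
eef_pos: [619.6, 191.1, 9.6]
tcp_rot: [-3.142, -0.001, 0.0]
ft_force: [-1.2, -1.0, 6.9]
opening: 0.711
grip_force: 30.0
```

Request:
carry_out --pt "0 0 0 0 1" --pt "0 0 0 0 1" --pt "0 0 0 0 1" --pt "0 0 0 0 1" --pt "0 0 -20 0 1" --pt "0 0 -30 0 1" --pt "0 0 -20 0 1" --pt "0 0 0 0 1" --pt "0 0 0 0 1"

```text
t: 5.4
eef_pos: [619.1, 191.0, 78.6]
tcp_rot: [3.141, 0.0, 0.0]
ft_force: [-0.5, -0.7, -0.6]
opening: 0.71
grip_force: 30.0
```

Request:
carry_out --pt "-2 27.5 0 0 1" --pt "-2 27.5 0 0 1" --pt "-2 27.5 0 0 1" --pt "-2 27.5 0 0 1" --pt "-2 27.5 0 0 1" --pt "-2 27.5 0 0 1" --pt "-2 27.5 0 0 1" --pt "-2 27.5 0 0 1" --pt "-2 27.5 0 0 1" --pt "-2 27.5 0 0 1" --pt "0 0 0 0 1" --pt "0 0 0 0 1"

```text
t: 6.6
eef_pos: [598.8, -84.1, 77.8]
tcp_rot: [-3.141, 0.002, -0.001]
ft_force: [-0.4, -0.1, -0.8]
opening: 0.708
grip_force: 30.0
```

Run:
```python
from h import *
s=env.state();print(s['t'],s['eef_pos'],s['tcp_rot'],s['opening'],s['grip_force'])
c=wcam();cv2.imwrite('pics/w3.png',c['color'][:,:,::-1]);np.savez('w3.npz',**c)
```

```text
6.6 [598.82866527 -84.13690826  77.75179241] [-3.14102429e+00  2.05324492e-03 -1.06502578e-03] 0.7084381080621366 29.99982386827469
```

View pics/w3.png

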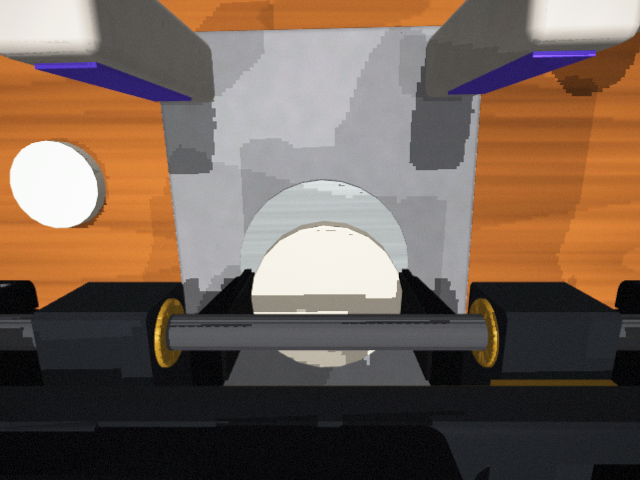

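The wrist view shows the disc held flat, centred near (326,296), with the plate's far rim visible at (325,180) behind it. I'll use that rim as a check of plate centre.

Run:
```python
from h import *
c=dict(np.load('w3.npz'))
print('far rim (expect plate x+50)',cast(c,[325,180.5],23).round(1),'left/right rim at row 265',cast(c,[[240.5,265],[407.5,265]],23).round(1).tolist())
T=598.8-0
print('disc top front edge',cast(c,[326,223],77.8-10+12).round(1),cast(c,[[252,285],[401,285]],79.8).round(1).tolist())
```

```text
far rim (expect plate x+50) [[646.7 -84.2  23. ]] left/right rim at row 265 [[596.8, -33.8, 23.0], [596.8, -133.3, 23.0]]
disc top front edge [[633.4 -84.9  79.8]] [[605.2, -51.9, 79.8], [605.3, -118.3, 79.8]]
```

Request:
carry_out --pt "-1 0.4 15 0 1" --pt "0 0 15 0 1" --pt "0 0 8 0 1" --pt "0 0 4 0 1" --pt "0 0 2.5 0 1" --pt "0 0 0 0 1" --pt "0 0 0 0 1" --pt "0 0 0 0 0.45" --pt "0 0 0 0 0.1" --pt "0 0 0 0 0" --pt "0 0 0 0 0" --pt "0 0 0 0 0"

```text
t: 7.85
eef_pos: [598.5, -84.4, 34.7]
tcp_rot: [3.141, -0.0, 0.0]
ft_force: [0.2, -0.3, 0.7]
opening: 0.972
grip_force: 0.0
```

Request:
carry_out --pt "0 0 -20 0 0" --pt "0 0 -30 0 0" --pt "0 0 -40 0 0" --pt "-7 -24 0 0 0" --pt "-7 -26 0 0 0" --pt "-7 -26 0 0 0" --pt "-7 -26 0 0 0" --pt "-7 -26 0 0 0" --pt "-7 -26 0 0 0" --pt "-7 -26 0 0 0" --pt "-7 -26 0 0 0" --pt "-7 -26 0 0 0"

```text
t: 9.05
eef_pos: [535.0, 148.6, 124.7]
tcp_rot: [3.141, -0.0, 0.0]
ft_force: [-0.2, 0.4, 0.7]
opening: 1.002
grip_force: 0.0
```

Request:
carry_out --pt "-7 -26 0 0 0" --pt "-5 -6 0 0 0" --pt "0 0 0 0 0" --pt "0 0 0 0 0"

```text
t: 9.45
eef_pos: [523.6, 179.0, 124.6]
tcp_rot: [3.141, -0.0, 0.0]
ft_force: [0.6, -0.2, -0.8]
opening: 1.003
grip_force: 0.0
```

Run:
```python
from h import *
s=env.state();print(s['t'],s['eef_pos'],s['tcp_rot'])
c=wcam();t=env.read_camera('top')
for k in['pink','green','black','teal']: print(k,discs(c,k,12),discs(t,k,12))
print('white on stack',discs(t,'white',35),discs(env.read_camera('scene'),'white',35))
```

```text
9.45 [523.57588557 178.95664868 124.59666921] [ 3.14136869e+00 -1.13557827e-04  1.33636263e-04]
pink [[520.1, 180.6, 63.5, 64.9]] []
green [[413.5, 177.3, 57.8, 63.8]] []
black [[521.6, 310.4, 58.3, 63.2]] []
teal [[535.7, 426.3, 56.0, 59.0]] [[535.3, 436.3, 62.3, 63.2]]
white on stack [[406.1, 55.2, 84.7, 85.7], [447.1, 438.4, 46.9, 47.7], [596.5, -84.1, 96.3, 96.9], [638.7, 76.2, 49.9, 50.5]] [[728.6, -231.1, 53.8, 55.8], [425.8, 49.2, 84.6, 86.0], [432.0, 449.2, 47.4, 50.2]]
```

Request:
carry_out --pt "-3.4 -1.3 30 0 0" --pt "0 0 35 0 0" --pt "0 0 30 0 0" --pt "0 0 13 0 0" --pt "0 0 7 0 0" --pt "0 0 0 0 0" --pt "0 0 0 0 1" --pt "0 0 0 0 1" --pt "0 0 0 0 1" --pt "0 0 0 0 1" --pt "0 0 0 0 1" --pt "0 0 0 0 1"

```text
t: 10.8
eef_pos: [520.1, 180.9, 9.9]
tcp_rot: [-3.142, -0.0, 0.0]
ft_force: [-0.6, 0.4, 5.5]
opening: 0.664
grip_force: 30.0
```

Request:
carry_out --pt "0 0 0 0 1" --pt "0 0 0 0 1" --pt "0 0 0 0 1" --pt "0 0 -20 0 1" --pt "0 0 -30 0 1" --pt "0 0 -30 0 1" --pt "0 0 -10 0 1" --pt "0 0 0 0 1" --pt "0 0 0 0 1"

```text
t: 11.7
eef_pos: [519.5, 180.8, 98.5]
tcp_rot: [3.141, 0.001, 0.0]
ft_force: [-0.2, 0.6, -1.2]
opening: 0.666
grip_force: 30.0
```

Request:
carry_out --pt "7.8 26.5 0 0 1" --pt "7.8 26.5 0 0 1" --pt "7.8 26.5 0 0 1" --pt "7.8 26.5 0 0 1" --pt "7.8 26.5 0 0 1" --pt "7.8 26.5 0 0 1" --pt "7.8 26.5 0 0 1" --pt "7.8 26.5 0 0 1" --pt "7.8 26.5 0 0 1" --pt "7.8 26.5 0 0 1" --pt "0 0 0 0 1" --pt "0 0 0 0 1"

```text
t: 12.9
eef_pos: [597.3, -84.2, 97.9]
tcp_rot: [-3.141, 0.003, -0.001]
ft_force: [0.6, 0.6, -0.4]
opening: 0.668
grip_force: 30.0
```

Run:
```python
from h import *
s=env.state();print(s['t'],s['eef_pos'],s['tcp_rot'],s['opening'],s['grip_force'])
c=wcam();cv2.imwrite('pics/w4.png',c['color'][:,:,::-1]);np.savez('w4.npz',**c)
t=env.read_camera('top');[print(k,discs(t,k,12)) for k in ['green','black','teal']]
```

```text
12.9 [597.31617213 -84.22655584  97.90656311] [-3.14095089e+00  2.54705540e-03 -1.01096239e-03] 0.6676831647623346 29.999931156635284
green []
black [[523.2, 313.2, 50.1, 56.2]]
teal [[535.2, 436.1, 62.2, 63.8]]
```

View pics/w4.png

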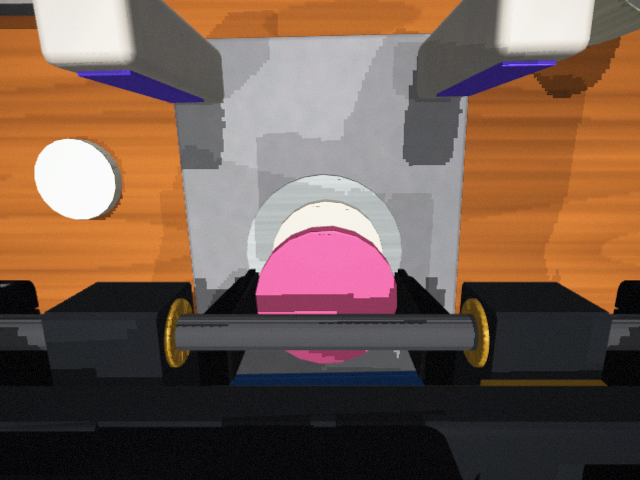

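The wrist view shows white flat and centred on the plate (rims at rows 201 and 175), with pink held above it. Place it, then go to green.

Request:
carry_out --pt "0.7 -0.4 20 0 1" --pt "0 0 18 0 1" --pt "0 0 8 0 1" --pt "0 0 4 0 1" --pt "0 0 2 0 1" --pt "0 0 1 0 1" --pt "0 0 0 0 1" --pt "0 0 0 0 0.45" --pt "0 0 0 0 0.1" --pt "0 0 0 0 0" --pt "0 0 0 0 0" --pt "0 0 0 0 0"

```text
t: 14.2
eef_pos: [598.8, -83.7, 46.7]
tcp_rot: [3.141, -0.0, 0.0]
ft_force: [0.4, 0.1, -0.5]
opening: 0.943
grip_force: 0.0
```

Request:
carry_out --pt "0 0 -20 0 0" --pt "0 0 -30 0 0" --pt "0 0 -30 0 0" --pt "-18 -26 0 0 0" --pt "-18 -26 0 0 0" --pt "-18 -26 0 0 0" --pt "-18 -26 0 0 0" --pt "-18 -26 0 0 0" --pt "-18 -26 0 0 0" --pt "-18 -26 0 0 0" --pt "-18 -26 0 0 0" --pt "-18 -26 0 0 0"

```text
t: 15.4
eef_pos: [435.9, 151.2, 126.7]
tcp_rot: [-3.142, -0.0, 0.0]
ft_force: [0.1, 0.0, 0.3]
opening: 1.0
grip_force: 0.0
```

Request:
carry_out --pt "-17 -26 0 0 0" --pt "-5 0 0 0 0" --pt "0 0 0 0 0" --pt "0 0 0 0 0"

```text
t: 15.8
eef_pos: [415.3, 175.8, 126.7]
tcp_rot: [3.142, -0.001, -0.0]
ft_force: [0.4, -0.3, 0.5]
opening: 1.002
grip_force: 0.0
```

Run:
```python
from h import *
s=env.state();print(s['t'],s['eef_pos'],s['tcp_rot'])
c=wcam();t=env.read_camera('top')
for k in['green','black','teal']: print(k,discs(c,k,12),discs(t,k,12))
print('pink on stack',discs(t,'pink',47),discs(env.read_camera('scene'),'pink',47),discs(c,'pink',47))
```

```text
15.8 [415.29449895 175.84890456 126.67920163] [ 3.14157863e+00 -5.96734611e-04 -8.77937892e-05]
green [[409.0, 177.0, 63.0, 64.4], [444.6, 424.3, 46.7, 49.0]] []
black [[520.3, 310.5, 58.6, 63.1]] [[522.1, 310.1, 55.1, 59.4]]
teal [[419.1, 317.4, 63.3, 68.0]] [[535.2, 436.1, 62.2, 63.7]]
pink on stack [[599.9, -85.6, 63.3, 64.3]] [[603.0, -84.4, 64.4, 71.7]] []
```

Request:
carry_out --pt "-6.2 -0.8 30 0 0" --pt "0 0 35 0 0" --pt "0 0 30 0 0" --pt "0 0 14 0 0" --pt "0 0 8 0 0" --pt "0 0 0 0 0" --pt "0 0 0 0 1" --pt "0 0 0 0 1" --pt "0 0 0 0 1" --pt "0 0 0 0 1" --pt "0 0 0 0 1" --pt "0 0 0 0 1"

```text
t: 17.15
eef_pos: [408.6, 177.1, 9.8]
tcp_rot: [-3.142, -0.0, 0.0]
ft_force: [-0.7, -0.8, 4.1]
opening: 0.67
grip_force: 30.0
```

Request:
carry_out --pt "0 0 0 0 1" --pt "0 0 0 0 1" --pt "0 0 0 0 1" --pt "0 0 -20 0 1" --pt "0 0 -30 0 1" --pt "0 0 -30 0 1" --pt "0 0 -20 0 1" --pt "0 0 0 0 1" --pt "0 0 0 0 1"

```text
t: 18.05
eef_pos: [408.3, 177.0, 109.3]
tcp_rot: [3.142, -0.0, 0.0]
ft_force: [0.4, 0.4, -2.3]
opening: 0.667
grip_force: 30.0
```

Request:
carry_out --pt "17.2 23.7 0 0 1" --pt "17.2 23.7 0 0 1" --pt "17.2 23.7 0 0 1" --pt "17.2 23.7 0 0 1" --pt "17.2 23.7 0 0 1" --pt "17.2 23.7 0 0 1" --pt "17.2 23.7 0 0 1" --pt "17.2 23.7 0 0 1" --pt "17.2 23.7 0 0 1" --pt "17.2 23.7 0 0 1" --pt "17.2 23.7 0 0 1" --pt "0 0 0 0 1"

```text
t: 19.25
eef_pos: [598.8, -86.0, 107.4]
tcp_rot: [3.142, 0.001, -0.002]
ft_force: [0.3, 0.3, -1.1]
opening: 0.665
grip_force: 30.0
```

Request:
carry_out --pt "0 0 0 0 1" --pt "0 0 0 0 1"

```text
t: 19.45
eef_pos: [596.8, -82.8, 108.5]
tcp_rot: [-3.141, 0.002, 0.001]
ft_force: [0.1, -0.0, -1.2]
opening: 0.666
grip_force: 30.0
```

Run:
```python
from h import *
s=env.state();print(s['t'],s['eef_pos'],s['tcp_rot'],s['opening'],s['grip_force'])
c=wcam();cv2.imwrite('pics/w5.png',c['color'][:,:,::-1])
```

```text
19.45 [596.80385704 -82.78507941 108.50517933] [-3.14103573e+00  2.11470339e-03  5.73776370e-04] 0.665696541560378 29.99989092350006
```

View pics/w5.png

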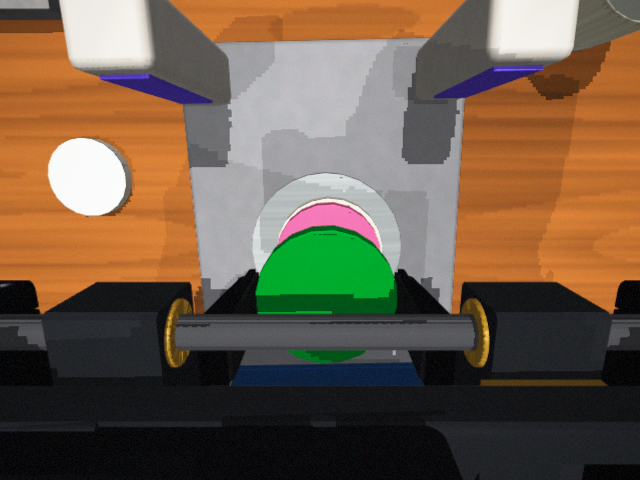

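The wrist view shows pink centred on white, with green held flat above. Lower it, then go to teal at (535,436).

Request:
carry_out --pt "0 0 18 0 1" --pt "0 0 17 0 1" --pt "0 0 8 0 1" --pt "0 0 5 0 1" --pt "0 0 3 0 1" --pt "0 0 1 0 1" --pt "0 0 0 0 1" --pt "0 0 0 0 0.45" --pt "0 0 0 0 0.1" --pt "0 0 0 0 0" --pt "0 0 0 0 0" --pt "0 0 0 0 0"

```text
t: 20.7
eef_pos: [597.8, -83.6, 57.7]
tcp_rot: [3.141, -0.0, 0.0]
ft_force: [0.3, -0.6, -0.3]
opening: 0.946
grip_force: 0.0
```

Request:
carry_out --pt "0 0 -20 0 0" --pt "0 0 -30 0 0" --pt "0 0 -20 0 0" --pt "-4 -30 0 0 0" --pt "-4 -34 0 0 0" --pt "-4 -34 0 0 0" --pt "-4 -34 0 0 0" --pt "-4 -34 0 0 0" --pt "-4 -34 0 0 0" --pt "-4 -34 0 0 0" --pt "-4 -34 0 0 0" --pt "-4 -34 0 0 0"

```text
t: 21.9
eef_pos: [561.4, 219.8, 127.7]
tcp_rot: [3.142, -0.0, 0.0]
ft_force: [0.6, -1.0, -0.1]
opening: 1.001
grip_force: 0.0
```

Request:
carry_out --pt "-4 -34 0 0 0" --pt "-4 -34 0 0 0" --pt "-4 -34 0 0 0" --pt "-4 -34 0 0 0" --pt "-4 -34 0 0 0" --pt "-4 -34 0 0 0" --pt "0 -14 0 0 0" --pt "0 0 0 0 0" --pt "0 0 0 0 0"

```text
t: 22.8
eef_pos: [537.7, 435.5, 127.3]
tcp_rot: [3.141, 0.001, 0.0]
ft_force: [-0.5, -0.4, -0.3]
opening: 0.997
grip_force: 0.0
```

Run:
```python
from h import *
s=env.state();print(s['t'],s['eef_pos'],s['tcp_rot'])
c=wcam();t=env.read_camera('top')
for k in['black','teal']: print(k,discs(c,k,12),discs(t,k,12))
print('green on stack',discs(t,'green',59),discs(env.read_camera('scene'),'green',59))
```

```text
22.8 [537.65762738 435.50034203 127.25864671] [3.14089356e+00 5.14917961e-04 1.60304865e-04]
black [[325.8, 257.6, 44.5, 51.2]] [[520.8, 310.1, 56.9, 60.1]]
teal [[535.1, 437.6, 62.8, 64.2]] [[254.1, 248.8, 62.8, 63.3], [419.3, 317.2, 62.9, 63.0]]
green on stack [[598.6, -84.9, 61.1, 63.4]] [[602.8, -84.7, 61.6, 67.2]]
```

Request:
carry_out --pt "-2.5 -1.5 30 0 0" --pt "0 0 35 0 0" --pt "0 0 30 0 0" --pt "0 0 14 0 0" --pt "0 0 8.5 0 0" --pt "0 0 0 0 0" --pt "0 0 0 0 1" --pt "0 0 0 0 1" --pt "0 0 0 0 1" --pt "0 0 0 0 1" --pt "0 0 0 0 1" --pt "0 0 0 0 1"

```text
t: 24.15
eef_pos: [535.2, 438.0, 10.5]
tcp_rot: [-3.141, -0.0, 0.0]
ft_force: [0.6, -1.1, 3.9]
opening: 0.665
grip_force: 30.0
```

Request:
carry_out --pt "0 0 0 0 1" --pt "0 0 0 0 1" --pt "0 0 0 0 1" --pt "0 0 -20 0 1" --pt "0 0 -30 0 1" --pt "0 0 -30 0 1" --pt "0 0 -30 0 1" --pt "0 0 0 0 1" --pt "0 0 0 0 1"

```text
t: 25.05
eef_pos: [535.0, 437.8, 119.9]
tcp_rot: [-3.142, -0.0, 0.0]
ft_force: [-1.3, -0.5, -2.0]
opening: 0.665
grip_force: 30.0
```

Target (598,-83.8): delta (63,-521.6), over 18 rows.

Request:
carry_out --pt "3.5 29 0 0 1" --pt "3.5 29 0 0 1" --pt "3.5 29 0 0 1" --pt "3.5 29 0 0 1" --pt "3.5 29 0 0 1" --pt "3.5 29 0 0 1" --pt "3.5 29 0 0 1" --pt "3.5 29 0 0 1" --pt "3.5 29 0 0 1" --pt "3.5 29 0 0 1" --pt "3.5 29 0 0 1" --pt "3.5 29 0 0 1"

```text
t: 26.25
eef_pos: [576.5, 88.7, 118.4]
tcp_rot: [3.141, 0.003, 0.0]
ft_force: [0.9, -0.2, -1.2]
opening: 0.663
grip_force: 30.0
```

Request:
carry_out --pt "3.5 29 0 0 1" --pt "3.5 29 0 0 1" --pt "3.5 29 0 0 1" --pt "3.5 29 0 0 1" --pt "3.5 29 0 0 1" --pt "3.5 28.6 0 0 1" --pt "0 0 0 0 1" --pt "0 0 0 0 1" --pt "0 0 0 0 1"

```text
t: 27.15
eef_pos: [597.7, -82.8, 119.2]
tcp_rot: [-3.141, 0.002, 0.001]
ft_force: [0.4, -0.2, -1.1]
opening: 0.666
grip_force: 30.0
```

Run:
```python
from h import *
s=env.state();print(s['t'],s['eef_pos'],s['tcp_rot'],s['opening'],s['grip_force'])
c=wcam();cv2.imwrite('pics/w6.png',c['color'][:,:,::-1])
```

```text
27.15 [597.7240683  -82.80958956 119.2008395 ] [-3.14114375e+00  1.65953514e-03  7.30302404e-04] 0.6663734241637013 30.00005006790161
```

View pics/w6.png

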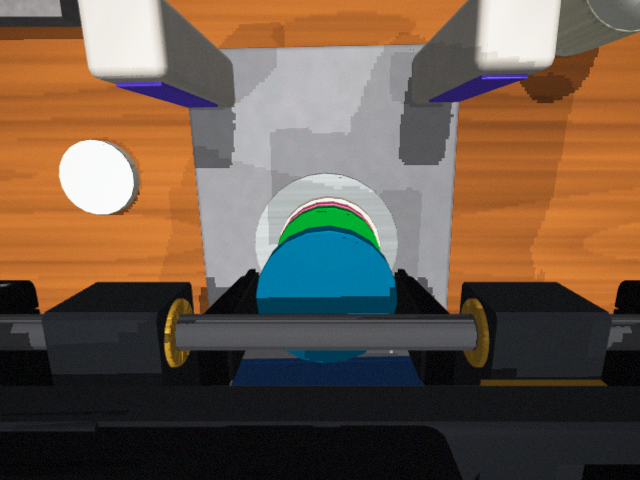

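The wrist view shows white, pink and green concentric, with teal held above. Place it, then go to black.

Request:
carry_out --pt "0 0 18 0 1" --pt "0 0 16 0 1" --pt "0 0 8 0 1" --pt "0 0 5 0 1" --pt "0 0 2.5 0 1" --pt "0 0 1 0 1" --pt "0 0 0 0 1" --pt "0 0 0 0 0.45" --pt "0 0 0 0 0.1" --pt "0 0 0 0 0" --pt "0 0 0 0 0" --pt "0 0 0 0 0"

```text
t: 28.4
eef_pos: [598.3, -83.7, 69.7]
tcp_rot: [3.141, -0.0, 0.0]
ft_force: [0.2, 0.0, -0.3]
opening: 0.946
grip_force: 0.0
```

Request:
carry_out --pt "0 0 -20 0 0" --pt "0 0 -30 0 0" --pt "0 0 -10 0 0" --pt "-6.4 -33 0 0 0" --pt "-6.4 -33 0 0 0" --pt "-6.4 -33 0 0 0" --pt "-6.4 -33 0 0 0" --pt "-6.4 -33 0 0 0" --pt "-6.4 -33 0 0 0" --pt "-6.4 -33 0 0 0" --pt "-6.4 -33 0 0 0" --pt "-6.4 -33 0 0 0"

```text
t: 29.6
eef_pos: [540.0, 214.6, 129.1]
tcp_rot: [3.141, 0.0, 0.0]
ft_force: [0.6, 0.2, 0.1]
opening: 1.0
grip_force: 0.0
```

Request:
carry_out --pt "-6.4 -33 0 0 0" --pt "-6.4 -33 0 0 0" --pt "-6.4 -33 0 0 0" --pt "0 0 0 0 0" --pt "0 0 0 0 0"

```text
t: 30.1
eef_pos: [520.9, 312.6, 129.0]
tcp_rot: [3.141, 0.001, 0.002]
ft_force: [0.4, -0.0, -0.1]
opening: 0.998
grip_force: 0.0
```

Run:
```python
from h import *
s=env.state();print(s['t'],s['eef_pos'],s['tcp_rot'])
c=wcam();t=env.read_camera('top')
for k in['black','teal']: print(k,discs(c,k,12),discs(t,k,12))
print('teal on stack',discs(t,'teal',71),discs(env.read_camera('scene'),'teal',71))
```

```text
30.1 [520.92227867 312.59742062 128.95854521] [3.14112390e+00 5.66075782e-04 1.72610105e-03]
black [] []
teal [[417.7, 318.7, 60.2, 63.3]] [[610.8, -88.4, 65.2, 65.9]]
teal on stack [[598.7, -85.2, 62.5, 63.1]] [[603.3, -85.1, 62.4, 68.9], [472.9, 276.6, 58.2, 66.6], [317.1, 212.4, 58.4, 67.3]]
```

Request:
carry_out --pt "0 2.3 30 0 0" --pt "0 0 35 0 0" --pt "0 0 30 0 0" --pt "0 0 16 0 0" --pt "0 0 8 0 0" --pt "0 0 0 0 0" --pt "0 0 0 0 1" --pt "0 0 0 0 1" --pt "0 0 0 0 1" --pt "0 0 0 0 1" --pt "0 0 0 0 1" --pt "0 0 0 0 1"

```text
t: 31.45
eef_pos: [521.5, 310.1, 10.9]
tcp_rot: [-3.141, -0.0, 0.0]
ft_force: [-0.8, 0.4, 3.7]
opening: 0.623
grip_force: 30.0
```

Request:
carry_out --pt "0 0 0 0 1" --pt "0 0 0 0 1" --pt "0 0 0 0 1" --pt "0 0 -20 0 1" --pt "0 0 -40 0 1" --pt "0 0 -40 0 1" --pt "0 0 -20 0 1" --pt "0 0 0 0 1" --pt "0 0 0 0 1"

```text
t: 32.35
eef_pos: [521.0, 309.8, 129.8]
tcp_rot: [3.141, 0.001, 0.0]
ft_force: [-0.5, 0.2, -2.1]
opening: 0.624
grip_force: 30.0
```

Request:
carry_out --pt "6 30.5 0 0 1" --pt "6 30.5 0 0 1" --pt "6 30.5 0 0 1" --pt "6 30.5 0 0 1" --pt "6 30.5 0 0 1" --pt "6 30.5 0 0 1" --pt "6 30.5 0 0 1" --pt "6 30.5 0 0 1" --pt "6 30.5 0 0 1" --pt "6 30.5 0 0 1" --pt "6 30.5 0 0 1" --pt "6 30.5 0 0 1"

```text
t: 33.55
eef_pos: [592.8, -57.1, 128.4]
tcp_rot: [-3.141, 0.003, 0.0]
ft_force: [1.3, 0.0, -1.2]
opening: 0.62
grip_force: 30.0
```

Request:
carry_out --pt "5 27.8 0 0 1" --pt "0 0 0 0 1" --pt "0 0 0 0 1" --pt "0 0 0 0 1" --pt "0 0 0 0 1"

```text
t: 34.05
eef_pos: [598.2, -82.7, 130.1]
tcp_rot: [-3.141, 0.001, 0.001]
ft_force: [-0.2, -0.1, -1.2]
opening: 0.621
grip_force: 30.0
```

Run:
```python
from h import *
s=env.state();print(s['t'],s['eef_pos'],s['tcp_rot'],s['opening'],s['grip_force'])
c=wcam();cv2.imwrite('pics/w7.png',c['color'][:,:,::-1])
```

```text
34.05 [598.17118617 -82.73333288 130.12126773] [-3.14139386e+00  8.47618029e-04  1.37607978e-03] 0.6214855477863775 29.999909698963165
```

View pics/w7.png

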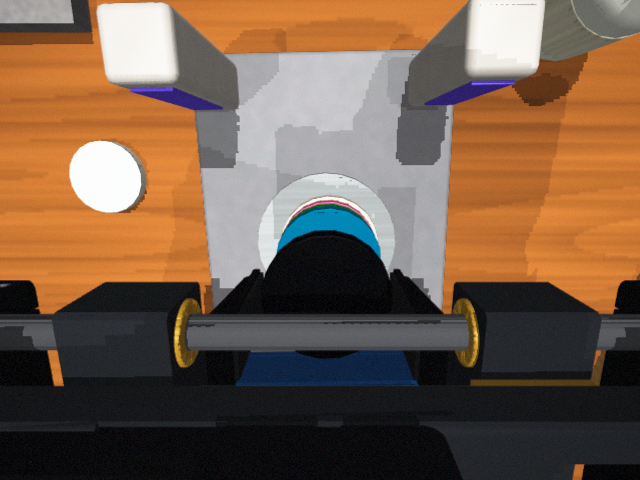

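The wrist view shows the stack concentric below, with black held flat over it. Place it, then rise and hover over the shield with yaw about -14.5°.

Request:
carry_out --pt "0 0 18 0 1" --pt "0 0 15 0 1" --pt "0 0 8 0 1" --pt "0 0 5 0 1" --pt "0 0 2 0 1" --pt "0 0 0.7 0 1" --pt "0 0 0 0 1" --pt "0 0 0 0 0.5" --pt "0 0 0 0 0.2" --pt "0 0 0 0 0" --pt "0 0 0 0 0" --pt "0 0 0 0 0"

```text
t: 35.3
eef_pos: [598.5, -83.8, 82.0]
tcp_rot: [3.141, -0.0, 0.0]
ft_force: [-0.2, -0.1, 0.6]
opening: 0.9
grip_force: 0.0
```

Request:
carry_out --pt "0 0 -20 0 0" --pt "0 0 -40 0 0" --pt "0 0 -45 0 0" --pt "0 0 -45 0 0" --pt "-8.6 34 0 0 0" --pt "-8.6 34 0 0 0" --pt "-8.6 34 0 0 0" --pt "-8.6 34 0 0 0" --pt "-8.6 34 0 0 0" --pt "-8.6 34 0 0 0" --pt "-8.6 34 0 0 0" --pt "-8.6 34 0 0 0"

```text
t: 36.5
eef_pos: [529.1, -357.1, 232.0]
tcp_rot: [3.142, -0.0, 0.0]
ft_force: [0.3, 0.8, -0.5]
opening: 1.002
grip_force: 0.0
```

Request:
carry_out --pt "0 0 0 7.25 0" --pt "0 0 0 7.25 0" --pt "0 0 0 0 0" --pt "0 0 0 0 0" --pt "0 0 0 0 0"

```text
t: 37.0
eef_pos: [529.8, -355.6, 232.0]
tcp_rot: [3.141, -0.0, -0.25]
ft_force: [0.1, 0.5, 0.1]
opening: 1.003
grip_force: 0.0
```

Run:
```python
from h import *
s=env.state();print(s['t'],s['eef_pos'],s['tcp_rot'],s['joints'].round(3) if hasattr(s['joints'],'round') else s['joints'])
c=wcam();t=env.read_camera('top')
np.savez('w8.npz',**c);np.savez('t8.npz',**t)
print('stack top black',discs(t,'black',83),discs(env.read_camera('scene'),'black',83))
a=c['color'][90:390,120:520,::-1];b=t['color'][180:300,300:460,::-1]
cv2.imwrite('pics/w8.png',np.hstack([cv2.resize(a,(400,300)),cv2.resize(b,(400,300),interpolation=cv2.INTER_CUBIC)]))
```

```text
37.0 [ 529.80410393 -355.55050707  231.96520594] [ 3.14147113e+00 -7.08660550e-05 -2.49627460e-01] [-0.694  0.501  1.514 -0.     1.127  1.126]
stack top black [[602.4, -86.8, 48.8, 54.3]] [[604.0, -85.5, 56.0, 61.9], [471.9, -255.4, 40.7, 46.7]]
```

View pics/w8.png

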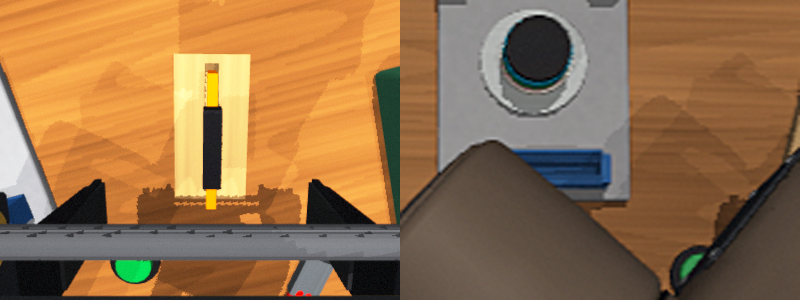

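Left (wrist view): the strip is aligned with the tool, at about (332,238) full-frame. Right (top view): black sits on top of the stack, still concentric after allowing for perspective. Measure the strip and slot exactly.

Run:
```python
from h import *
w=dict(np.load('w8.npz'));t=dict(np.load('top0.npz'))
h=cv2.cvtColor(w['color'],cv2.COLOR_RGB2HSV);m=cv2.inRange(h,(0,0,0),(180,255,80));z=np.zeros_like(m);z[170:295,315:352]=m[170:295,315:352]
q=max(cv2.findContours(z,cv2.RETR_EXTERNAL,cv2.CHAIN_APPROX_NONE)[0],key=cv2.contourArea);x,y,W,H=cv2.boundingRect(q);print('strip bbox',x,y,W,H)
P=cast(w,cv2.boxPoints(cv2.minAreaRect(q)),120)[:,:2];print(P.round(1).tolist(),P.mean(0).round(1))
for r in (200,225,250,275):
    xs=np.where(z[r])[0];print(r,cast(w,[[xs[0]-.5,r],[xs[-1]+.5,r]],120)[:,:2].round(1).tolist())
# slot in w1 : rows/cols profile of blue mask and darkness
w=dict(np.load('w1.npz'));h=cv2.cvtColor(w['color'],cv2.COLOR_RGB2HSV)
for u in(270,305,340): print(u,[(v,int(h[v,u,0]),int(h[v,u,2])) for v in range(238,286,2)])
```

```text
strip bbox 323 196 19 83
[[501.4, -346.7], [561.6, -362.1], [558.4, -374.7], [498.0, -359.9]] [ 529.9 -360.9]
200 [[558.7, -361.8], [555.5, -374.4]]
225 [[541.0, -357.2], [537.7, -370.0]]
250 [[522.8, -351.8], [519.5, -364.8]]
275 [[503.8, -346.9], [500.7, -359.4]]
270 [(238, 128, 201), (240, 113, 204), (242, 143, 184), (244, 107, 147), (246, 108, 114), (248, 108, 105), (250, 107, 106), (252, 107, 108), (254, 107, 225), (256, 107, 219), (258, 107, 125), (260, 108, 104), (262, 107, 108), (264, 107, 105), (266, 108, 108), (268, 109, 106), (270, 107, 159), (272, 107, 171), (274, 107, 94), (276, 108, 99), (278, 107, 99), (280, 107, 111), (282, 113, 83), (284, 12, 94)]
305 [(238, 90, 180), (240, 100, 182), (242, 110, 166), (244, 108, 142), (246, 108, 108), (248, 107, 103), (250, 108, 111), (252, 108, 150), (254, 107, 214), (256, 108, 151), (258, 107, 112), (260, 108, 84), (262, 108, 109), (264, 108, 110), (266, 108, 106), (268, 108, 108), (270, 107, 165), (272, 107, 168), (274, 107, 171), (276, 107, 170), (278, 107, 171), (280, 108, 182), (282, 10, 187), (284, 13, 137)]
340 [(238, 120, 199), (240, 100, 180), (242, 110, 126), (244, 108, 119), (246, 108, 106), (248, 109, 108), (250, 108, 104), (252, 107, 211), (254, 106, 223), (256, 108, 140), (258, 109, 127), (260, 108, 105), (262, 108, 106), (264, 109, 109), (266, 108, 105), (268, 108, 137), (270, 107, 182), (272, 107, 178), (274, 108, 180), (276, 107, 180), (278, 107, 185), (280, 108, 176), (282, 13, 223), (284, 13, 140)]
```

Request:
carry_out --pt "1 4.8 30 0 0" --pt "0 0 35 0 0" --pt "0 0 30 0 0" --pt "0 0 20 0 0" --pt "0 0 10 0 0" --pt "0 0 0 0 0" --pt "0 0 0 0 1" --pt "0 0 0 0 1" --pt "0 0 0 0 1" --pt "0 0 0 0 1" --pt "0 0 0 0 1" --pt "0 0 0 0 1"

```text
t: 38.35
eef_pos: [529.5, -360.7, 107.1]
tcp_rot: [3.141, -0.0, -0.253]
ft_force: [-1.2, -1.1, 0.3]
opening: 0.553
grip_force: 0.0
```

Request:
carry_out --pt "0 0 0 0 1" --pt "0 0 0 0 1" --pt "0 0 0 0 1" --pt "0 0 0 0 1" --pt "0 0 0 0 1" --pt "0 0 0 0 1"

```text
t: 38.95
eef_pos: [529.5, -360.7, 106.9]
tcp_rot: [3.142, 0.0, -0.253]
ft_force: [0.6, 0.7, 0.0]
opening: 0.144
grip_force: 30.0
```

Request:
carry_out --pt "0 0 -15 0 1" --pt "0 0 -20 0 1" --pt "0 0 -30 0 1" --pt "0 0 -30 0 1" --pt "0 0 0 0 1" --pt "0 0 0 0 1"

```text
t: 39.55
eef_pos: [529.5, -360.7, 202.9]
tcp_rot: [3.141, -0.001, -0.253]
ft_force: [0.1, -0.0, -1.1]
opening: 0.144
grip_force: 30.0
```

Request:
carry_out --pt "-10.3 -25.8 0 0 1" --pt "-10.3 -25.8 0 0 1" --pt "-10.3 -25.8 0 0 1" --pt "-10.3 -25.8 0 0 1" --pt "-10.3 -25.8 0 0 1" --pt "-10.3 -25.8 0 0 1" --pt "-10.3 -25.8 0 0 1" --pt "-10.3 -25.8 0 0 1" --pt "-10.3 -25.8 0 0 1" --pt "-10.3 -25.8 0 0 1" --pt "0 0 0 0 1" --pt "0 0 0 0 1"

```text
t: 40.75
eef_pos: [494.1, -84.9, 201.4]
tcp_rot: [3.141, 0.001, -0.252]
ft_force: [-0.7, -1.2, -0.4]
opening: 0.147
grip_force: 30.0
```

Request:
carry_out --pt "0 0 0 -8 1" --pt "0 0 0 -8 1" --pt "0 0 0 -8 1" --pt "0 0 0 -8 1" --pt "0 0 0 -8 1" --pt "0 0 0 -8 1" --pt "0 0 0 -8 1" --pt "0 0 0 -8 1" --pt "0 0 0 -8 1" --pt "0 0 0 -8 1" --pt "0 0 0 -8 1" --pt "0 0 0 -8 1"

```text
t: 41.95
eef_pos: [494.3, -86.2, 201.4]
tcp_rot: [-3.141, 0.0, 1.427]
ft_force: [0.0, 0.2, -0.5]
opening: 0.143
grip_force: 30.0
```

Request:
carry_out --pt "0 0 0 -5 1" --pt "0 0 0 -4.8 1" --pt "0 0 0 0 1" --pt "0 0 0 0 1" --pt "0 0 0 0 1"

```text
t: 42.45
eef_pos: [494.3, -85.5, 201.7]
tcp_rot: [-3.141, -0.0, 1.591]
ft_force: [0.3, -0.4, -0.5]
opening: 0.146
grip_force: 30.0
```

Run:
```python
from h import *
s=env.state();print(s['t'],s['eef_pos'],s['tcp_rot'],s['opening'],s['grip_force'],s['ft_force'])
c=wcam();np.savez('w9.npz',**c);sc=env.read_camera('scene');np.savez('s9.npz',**sc)
a=c['color'][:,:,::-1];b=sc['color'][170:360,210:400,::-1]
cv2.imwrite('pics/w9.png',np.hstack([cv2.resize(a,(480,360)),cv2.resize(b,(320,360),interpolation=cv2.INTER_CUBIC)]))
```

```text
42.45 [494.2701932  -85.5169654  201.68374973] [-3.14125650e+00 -6.29340630e-06  1.59130035e+00] 0.14580726624212895 29.964745044708252 [ 0.27858703 -0.41619885 -0.54331974]
```

View pics/w9.png

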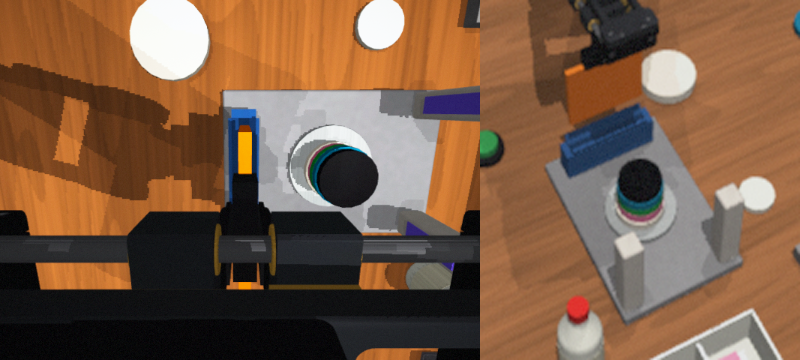

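Wrist view (left): the panel is aligned over the blue slot, whose outer edges run from about x=229 to 259 in the scaled picture. The scene crop shows the stack upright. I'll measure the slot centre from this picture.

Run:
```python
from h import *
w=dict(np.load('w9.npz'));h=cv2.cvtColor(w['color'],cv2.COLOR_RGB2HSV)
m=cv2.inRange(h,(100,110,30),(118,255,255));z=np.zeros_like(m);z[130:290,285:370]=m[130:290,285:370]
for v in(150,160,170,180,190,200,215):
    xs=np.where(z[v])[0];e=cast(w,[[xs[0]-.5,v],[xs[-1]+.5,v]],67)
    print(v,xs[0],xs[-1],e[:,:2].round(1).tolist(),'mid',e[:,0].mean().round(1))
print('far end',[(u,np.where(z[:,u])[0][0],cast(w,[u,np.where(z[:,u])[0][0]],67)[0,:2].round(1).tolist()) for u in(312,320,328,338)])
print('bright amber top edge',[(v,np.where(cv2.inRange(h[v:v+1,300:360],(12,180,200),(26,255,255))[0])[0][[0,-1]]+300) for v in(185,200,215,230)])
print([(u,h[165,u].tolist()) for u in range(300,350,3)])
s=dict(np.load('s9.npz'));print('exp slot proj')
```

```text
150 308 341 [[478.0, -21.5], [503.8, -20.9]] mid 490.9
160 304 345 [[475.1, -29.0], [507.1, -28.3]] mid 491.1
170 304 345 [[475.1, -36.4], [507.3, -35.8]] mid 491.2
180 305 344 [[476.0, -44.0], [506.8, -43.4]] mid 491.4
190 305 344 [[476.0, -51.7], [507.0, -51.0]] mid 491.5
200 305 344 [[476.1, -59.5], [507.3, -58.8]] mid 491.7
215 305 344 [[476.2, -71.3], [507.7, -70.7]] mid 491.9
far end [(312, np.int64(145), [481.4, -17.7]), (320, np.int64(145), [487.4, -17.6]), (328, np.int64(145), [493.5, -17.5]), (338, np.int64(145), [501.0, -17.3])]
bright amber top edge [(185, array([318, 335])), (200, array([318, 335])), (215, array([318, 335])), (230, array([318, 335]))]
[(300, [135, 6, 79]), (303, [115, 38, 88]), (306, [109, 203, 102]), (309, [107, 216, 79]), (312, [109, 181, 83]), (315, [107, 204, 144]), (318, [107, 216, 104]), (321, [108, 194, 88]), (324, [109, 199, 86]), (327, [108, 208, 82]), (330, [108, 199, 87]), (333, [107, 213, 103]), (336, [107, 211, 104]), (339, [108, 210, 103]), (342, [107, 208, 183]), (345, [109, 136, 178]), (348, [135, 3, 183])]
exp slot proj
```

Request:
carry_out --pt "-1 -1.8 10 0 1" --pt "0 0 15 0 1" --pt "0 0 6 0 1" --pt "0 0 4 0 1" --pt "0 0 4 0 1" --pt "0 0 4 0 1" --pt "0 0 4 0 1" --pt "0 0 0 0 1" --pt "0 0 0 0 1"

```text
t: 43.45
eef_pos: [492.6, -86.2, 155.0]
tcp_rot: [3.142, 0.0, 1.594]
ft_force: [0.4, -0.5, -0.9]
opening: 0.146
grip_force: 30.0
```

Request:
carry_out --pt "0 0 4 0 1" --pt "0 0 4 0 1" --pt "0 0 4 0 1" --pt "0 0 4 0 1" --pt "0 0 0 0 1"

```text
t: 43.95
eef_pos: [492.3, -86.1, 138.2]
tcp_rot: [-3.141, -0.0, 1.594]
ft_force: [-1.1, -0.1, -1.5]
opening: 0.14
grip_force: 30.0
```

No contact force so far. Continue to the floor.

Request:
carry_out --pt "0 0 4 0 1" --pt "0 0 4 0 1" --pt "0 0 4 0 1" --pt "0 0 3 0 1" --pt "0 0 2 0 1" --pt "0 0 0 0 1" --pt "0 0 0 0 1"

```text
t: 44.65
eef_pos: [492.6, -86.2, 121.9]
tcp_rot: [3.142, 0.0, 1.594]
ft_force: [-0.2, -0.8, -1.0]
opening: 0.149
grip_force: 30.0
```

Request:
carry_out --pt "0 0 1 0 1" --pt "0 0 1 0 1" --pt "0 0 0.5 0 1" --pt "0 0 0 0 1"

```text
t: 45.05
eef_pos: [492.5, -86.2, 119.3]
tcp_rot: [-3.142, 0.0, 1.594]
ft_force: [-0.5, 0.7, -1.5]
opening: 0.147
grip_force: 30.0
```

Request:
carry_out --pt "0 0 0.7 0 1" --pt "0 0 0 0 1"

```text
t: 45.25
eef_pos: [492.7, -86.2, 118.8]
tcp_rot: [3.141, 0.0, 1.594]
ft_force: [0.3, -0.3, 1.2]
opening: 0.143
grip_force: 30.0
```

Request:
carry_out --pt "0 0 0.7 0 1" --pt "0 0 0 0 1"

```text
t: 45.45
eef_pos: [492.8, -86.2, 118.8]
tcp_rot: [3.141, 0.0, 1.594]
ft_force: [-2.6, 1.2, 10.7]
opening: 0.142
grip_force: 30.0
```

Firm contact at TCP z 118.8, matching the predicted 119, so the shield is home. Release, lift, go over the button at about (402,-241) and check.

Request:
carry_out --pt "0 0 0 0 0.6" --pt "0 0 0 0 0.3" --pt "0 0 0 0 0.1" --pt "0 0 0 0 0" --pt "0 0 0 0 0" --pt "0 0 0 0 0" --pt "0 0 -20 0 0" --pt "0 0 -35 0 0" --pt "0 0 -35 0 0" --pt "0 0 0 0 0" --pt "0 0 0 0 0"

```text
t: 46.55
eef_pos: [492.5, -86.1, 208.2]
tcp_rot: [3.141, 0.0, 1.594]
ft_force: [-0.2, -0.5, -0.8]
opening: 0.979
grip_force: 0.0
```

Request:
carry_out --pt "-17 -6 0 8 1" --pt "-16 -8 0 8 1" --pt "-16 -10 0 8 1" --pt "-14 -12 0 8 1" --pt "-12 -14 0 8 1" --pt "-10 -16 0 8 1" --pt "0 0 0 0 1" --pt "0 0 0 0 1"

```text
t: 47.35
eef_pos: [410.2, -140.5, 207.4]
tcp_rot: [-3.141, 0.0, 0.759]
ft_force: [-0.3, -1.0, 0.3]
opening: 0.385
grip_force: 0.0
```

Run:
```python
from h import *
s=env.state();print(s['t'],s['eef_pos'],s['tcp_rot'],s['opening'],s['joints'])
c=wcam();np.savez('w10.npz',**c);sc=env.read_camera('scene');t=env.read_camera('top')
for n,k in(('w',c),('t',t),('s',sc)): print('btn',n,discs(k,'green',30,30,50),discs(k,'green',40,30,50))
a=c['color'][:,:,::-1];b=sc['color'][170:360,210:400,::-1]
cv2.imwrite('pics/w10.png',np.hstack([cv2.resize(a,(400,300)),cv2.resize(b,(400,400),interpolation=cv2.INTER_CUBIC)[:300]]))
h=cv2.cvtColor(sc['color'],cv2.COLOR_RGB2HSV)
```

```text
47.35 [ 410.17554482 -140.52863392  207.40653477] [-3.14091156e+00  2.39913344e-04  7.59157138e-01] 0.3851910877109611 [-4.82649869e-01  2.40372328e-01  2.02214958e+00 -9.07519800e-06
  8.79792824e-01  3.28995188e-01]
btn w [] []
btn t [[443.9, 427.4, 44.0, 50.6], [822.2, 202.6, 33.2, 36.3], [820.4, 271.7, 34.4, 37.5], [819.6, 342.9, 35.6, 40.2], [889.7, 201.2, 32.9, 38.0]] [[443.0, 424.3, 43.6, 50.2], [818.6, 201.1, 33.0, 36.0], [816.8, 269.7, 34.2, 37.3], [816.0, 340.4, 35.4, 39.9], [885.6, 199.7, 32.7, 37.7]]
btn s [[906.2, 193.9, 32.3, 36.0], [837.9, 122.8, 33.0, 35.4], [838.5, 194.8, 32.8, 35.2], [837.8, 265.4, 33.3, 36.9], [839.6, 335.3, 33.7, 37.4], [587.0, -76.4, 59.4, 61.5], [415.0, -242.6, 40.0, 44.0]] [[910.1, 188.2, 32.0, 35.7], [842.4, 117.7, 32.7, 35.1], [843.0, 189.1, 32.5, 34.9], [842.3, 259.0, 33.0, 36.5], [844.1, 328.3, 33.4, 37.1], [593.7, -79.7, 58.8, 61.0], [423.3, -244.4, 39.7, 43.6]]
```

View pics/w10.png

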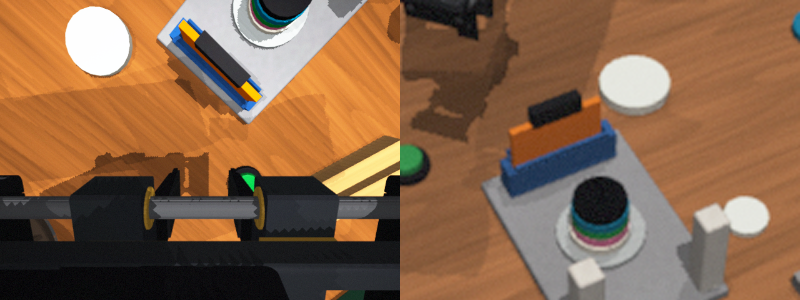

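The shield is seated in the slot and the stack is intact. Now position over the button and measure it.

Request:
carry_out --pt "-21 14.8 0 0 1" --pt "-21 14.8 0 0 1" --pt "-21 14.8 0 0 1" --pt "-21 14.8 0 0 1" --pt "0 0 20 7.25 1" --pt "0 0 20 7.25 1" --pt "0 0 20 7.25 1" --pt "0 0 20 7.25 1" --pt "0 0 0 7.25 1" --pt "0 0 0 7.25 1" --pt "0 0 0 0 1" --pt "0 0 0 0 1"

```text
t: 48.7
eef_pos: [389.8, -241.2, 127.8]
tcp_rot: [3.142, 0.0, 0.002]
ft_force: [0.4, -0.2, -0.1]
opening: 0.004
grip_force: 0.0
```

Run:
```python
from h import *
s=env.state();print(s['t'],s['eef_pos'],s['tcp_rot'],s['opening'])
c=wcam();h=cv2.cvtColor(c['color'],cv2.COLOR_RGB2HSV);m=cv2.inRange(h,(50,100,50),(80,255,255));m[:, :150]=0;m[:,500:]=0;m[330:]=0
q=max(cv2.findContours(m,cv2.RETR_EXTERNAL,cv2.CHAIN_APPROX_NONE)[0],key=cv2.contourArea);print(cv2.boundingRect(q))
for z in(15,20,25,30,35):
    print(z,[round(float(v),1) for v in sum(map(tuple,cv2.fitEllipse(cast(c,cv2.convexHull(q)[:,0],z)[:,:2].astype(np.float32))[:2]),())])
cv2.imwrite('pics/w11.png',c['color'][:,:,::-1])
```

```text
48.7 [ 389.81925966 -241.22542916  127.83576726] [3.14152420e+00 2.32382069e-05 1.55147549e-03] 0.004271267415779764
(298, 197, 56, 57)
15 [400.2, -241.4, 40.8, 41.9]
20 [401.2, -241.4, 40.1, 41.1]
25 [402.2, -241.5, 39.4, 40.4]
30 [403.2, -241.5, 38.6, 39.6]
35 [404.2, -241.5, 37.9, 38.9]
```

The button fits a 40 mm circle at z≈25, centre (402.2,-241.4). Approach and press.

Request:
carry_out --pt "12.4 0.2 25 0 1" --pt "0 0 30 0 1" --pt "0 0 22 0 1" --pt "0 0 8 0 1" --pt "0 0 3 0 1" --pt "0 0 0 0 1" --pt "0 0 0 0 1"

```text
t: 49.45
eef_pos: [402.2, -241.7, 40.8]
tcp_rot: [3.141, -0.001, -0.003]
ft_force: [-0.2, 0.4, 0.3]
opening: 0.01
grip_force: 0.0
```

Request:
carry_out --pt "0 0 2 0 1" --pt "0 0 2 0 1" --pt "0 0 2 0 1" --pt "0 0 0 0 1"

```text
t: 49.85
eef_pos: [401.8, -241.4, 33.8]
tcp_rot: [-3.142, 0.0, -0.003]
ft_force: [-1.1, 0.8, 0.1]
opening: 0.0
grip_force: 0.0
```

Request:
carry_out --pt "0 0 1.5 0 1" --pt "0 0 1.5 0 1" --pt "0 0 0 0 1"

```text
t: 50.15
eef_pos: [401.8, -241.4, 30.8]
tcp_rot: [-3.141, 0.0, -0.003]
ft_force: [-0.7, 0.6, -0.2]
opening: 0.004
grip_force: 0.0
```

Request:
carry_out --pt "0 0 1.5 0 1" --pt "0 0 1.5 0 1" --pt "0 0 0 0 1"

```text
t: 50.45
eef_pos: [401.9, -241.4, 27.9]
tcp_rot: [3.141, -0.0, -0.003]
ft_force: [1.4, 0.5, 2.9]
opening: 0.005
grip_force: 1.3
```

Request:
carry_out --pt "0 0 1 0 1" --pt "0 0 0 0 1"

```text
t: 50.65
eef_pos: [401.9, -241.5, 27.0]
tcp_rot: [3.141, -0.0, -0.003]
ft_force: [-0.8, -0.2, 3.8]
opening: 0.003
grip_force: 1.6
```

Request:
carry_out --pt "0 0 1 0 1" --pt "0 0 1 0 1" --pt "0 0 0 0 1"

```text
t: 50.95
eef_pos: [401.9, -241.5, 24.9]
tcp_rot: [3.141, -0.0, -0.003]
ft_force: [0.0, -0.0, 4.7]
opening: 0.003
grip_force: 2.2
```

Request:
carry_out --pt "0 0 0.7 0 1" --pt "0 0 0.5 0 1" --pt "0 0 0 0 1"

```text
t: 51.25
eef_pos: [401.9, -241.5, 24.2]
tcp_rot: [3.141, -0.0, -0.003]
ft_force: [-1.7, 1.8, 11.2]
opening: 0.002
grip_force: 5.8
```

The force jumped to 11 N, above the 5 N spring, so the button is bottomed out. Release it and move up and away, then check everything once more.

Request:
carry_out --pt "0 0 0.3 0 1" --pt "0 0 0 0 1" --pt "0 0 -5 0 1" --pt "0 0 -10 0 1" --pt "0 0 -30 0 1" --pt "0 0 -40 0 1" --pt "0 0 -40 0 1" --pt "0 40 -20 0 1" --pt "0 40 0 0 1" --pt "0 40 0 0 1" --pt "0 0 0 0 1" --pt "0 0 0 0 1"

```text
t: 52.45
eef_pos: [400.9, -361.6, 168.3]
tcp_rot: [-3.141, 0.001, -0.005]
ft_force: [0.5, 0.8, -0.1]
opening: 0.005
grip_force: 0.0
```

Run:
```python
from h import *
s=env.state();print(s['t'],s['eef_pos'],s['ft_force'])
t=env.read_camera('top');sc=env.read_camera('scene')
print('btn',discs(t,'green',25,25,60)[:2],discs(sc,'green',25,25,60))
print('black',discs(t,'black',83),discs(sc,'black',83))
cv2.imwrite('pics/fin.png',np.hstack([cv2.resize(t['color'][140:300,300:440,::-1],(400,457),interpolation=cv2.INTER_CUBIC),cv2.resize(sc['color'][180:340,190:330,::-1],(400,457),interpolation=cv2.INTER_CUBIC)]))
```

```text
52.45 [ 400.94600807 -361.60657808  168.34517955] [ 0.51282945  0.76916859 -0.0515678 ]
btn [[402.4, -241.7, 38.3, 40.4], [823.9, 203.4, 33.3, 36.4]] [[904.4, 197.2, 33.8, 34.6], [835.5, 125.5, 33.1, 36.8], [836.2, 197.5, 33.5, 34.7], [835.5, 268.6, 33.4, 37.0], [837.4, 338.8, 33.8, 37.6], [583.6, -74.7, 59.6, 61.8], [410.7, -241.7, 40.9, 43.5]]
black [[397.6, -230.0, 50.8, 52.2], [590.6, -84.8, 44.3, 50.4], [599.3, -85.1, 55.1, 57.5]] [[603.9, -85.4, 56.2, 61.7]]
```

View pics/fin.png

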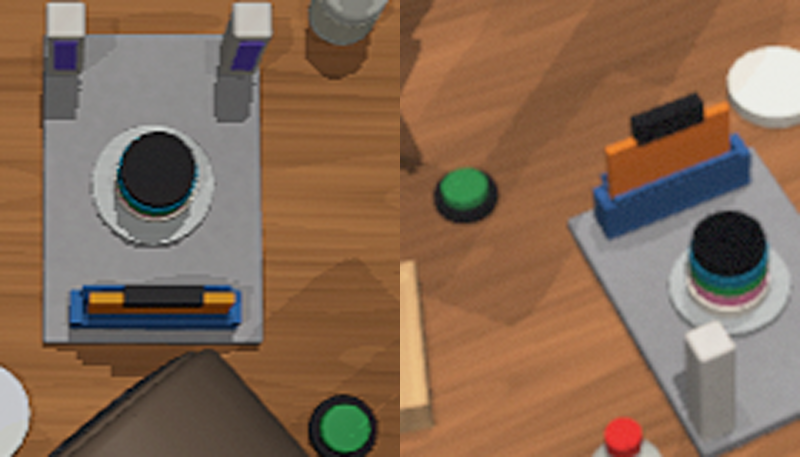

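The final views show the stack centred (black at 599,-85), the shield home and the button back up. Hand in.

```bash
python3 -c "
from cell import env
print(env.job_done())"
```

```text
the job is handed in; nothing more can be done
None
```

The job is handed in, but no verdict came back: the stack (white, pink, green, teal, black; no yellow on the table) is centred on the plate, the shield went fully home, and the start button was then pressed fully and came back up.

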